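# Set up the nested warming bath on the hotplate

### The arm

A 6-joint arm with a two-finger parallel gripper is mounted at the origin on the work surface. World frame = base frame: x ahead of the robot, y to its left, z up, the work surface at z = 0. Lengths are in mm, angles in rad, forces in N, time in s.
With the tool pointing down it reaches from about 350 to 875 mm from the base axis. Payload 4.2 kg.
Tool frame: the origin (TCP) lies midway between the tips of the shut fingers; the grasp point (between the pads) lies 19 mm behind it; x points along the fingers, y is the direction in which the jaws open and shut, and the axes are right-handed (so a half turn about x gives the same grasp; the last joint's range is limited). The gripper opens to 85 mm and grips with 20 to 120 N. Pads are 22 mm wide; open, the fingers measure 114 mm over their backs; the gripper's body (76 mm by 85 mm) begins 54 mm behind the grasp point. The pads swing forward as they close: fully open they stand 13 mm farther back than shut.
Start: joints at [1.531, 0.385, 0.008, 0, -1.194, -0.259], TCP at [183.951, 597.295, 231.312] pointing down, gripper open.
Joint ranges: [-3.14, 3.14], [-1.21, 2.06], [-1.07, 1.41], [-3.16, 2.05], [-2.99, -0.16], [-3.1, 3.1]. Speed limits (rad/s): [2.79, 2.79, 3.14, 3.14, 3.14, 3.14].

### API

Orientations are given as a unit quaternion [x, y, z, w].
In Python, from bench import readout, imaging, arm gives the robot as it stands.
- The arm moves only by the tool arm_command, never from a script. Its argument "increments" is a list of rows, each a list of 3 entries, a list of its own where there are three numbers: the turn, a rotation vector about the world's x, y, z in degrees, then the shift along the world's x, y, z in mm, then the closure, from 0 (fully open) to 1 (shut). In form: [[[ax, ay, az], [tx, ty, tz], fingers], ...]. A call has exactly 5 rows; each row is the pose to reach, as a shift and turn from the pose measured when the call began; what a row does not reach only later rows make up. A row lasts 1/10 s, in which the tool goes at most 50 mm and 8.59 degrees, less where a joint would pass 70% of its speed; a pose out of reach is approached as far as the arm can. A call with a gripper value outside its range is refused whole. The fingers move at their own pace and stop on an object; the grip force is fixed at half the most. Time passes only in rows, so rows that repeat a pose let the fingers close, or fill a call up. It gives the time, the measured TCP pose, the force and the opening at its end, in the units of the state.
- readout.read_state(): the state, without advancing time (a new reading comes with each control period).
- imaging.get_image(name): name is "side" or "top"; returns (picture, depth): 480x640x3 uint8, blue, green, red; 480x640 float32, mm along the optical axis (not along the pixel's ray), 0 where there is no reading.
- imaging.camera_info(name): a dict with "vfov" (degrees; the focal length in pixels is half the picture's height over the tangent of half this angle, whatever the lens; pixels are square), "cx", "cy" (the principal point, pixels), "D" ([k1, k2, p1, p2, k3] as OpenCV has them; the pictures are not rectified), "eye" and "rotation" of the camera in the world. Camera axes: x right, y down, z forward; pixel columns grow to the right and rows downward; lengths in mm; the calibration is good to about 2 mm. A picture is of the moment at which its call begins. camera_info takes no time and is no camera call.
- arm.job_done(): hands the job in, once; it reports no verdict.
The state is a dict: "clock": time; "joints": joint angles; "joint_vel": joint speeds; "joint_efforts": joint torques, N m; "position": TCP position; "ee_rot": TCP orientation; "contact_force": force on the tool from outside, world axes, zero at the start; "wrist_torque": the same for the moment, N m; "gripper_width": finger opening in mm.
Only numpy, scipy, OpenCV 4.12 (cv2) and the standard library are available. Lean on these libraries where they do the work, as an engineer would, in place of code of your own. Each camera call takes 0.05 s, during which the arm holds its last target. There are 200 camera calls.

### The job

Set up the warming bath on the hotplate, largest vessel first: slide the wide pan along the glass, without lifting it, until it sits centred over the heating ring, then stand the steel pot upright in the pan, then the small plastic mixing tub upright in the pot; lower them in, do not drop them. Last, turn the hotplate's dial to the third click past off, where its pointer aims straight at the ring. Leave everything else on the table where it is.

Things in the scene. Friction and masses are not known exactly. Their poses are not given: they have to be found in the camera images.
- hob: hotplate, fixed to the table but at a different place and yaw each time: 325 mm deep (its x) by 460 mm wide (its y). Origin on the table under its centre; its -x side faces the robot. A flat black glass top, 52 mm above the table, covers x from -86 to +161 mm, y from -228 to +228 mm: the heating ring is on its -y half, the +y half is a plain rest area. In front of the glass runs a steel control strip 46 mm above the table with the dial
- ring (a point): centre of the heating ring printed on the glass (grey circle of 184 mm diameter), on the glass surface, 52 mm above the table; hob frame (37.5, -105) mm
- dial_grip (a point): point on the dial's axis, 26 mm above the dial's underside and 73 mm above the table, at hob frame (-125, -105) mm. The dial is black, 54 mm across, with an upright wing grip on it 56 mm long, 13 mm thick, from 57 to 82 mm above the table. The point's x axis runs along the wing to the pointer end (white line); it turns with the dial
- dial (a joint): turn of the dial in rad, positive clockwise seen from above, range 0 to 2.62. Six click positions 0.524 rad (30 degrees) apart: 0 = off (pointer to hob +y), 1.571 = third click (pointer to hob +x, at the ring), 2.618 = fifth, the end stop. A spring detent (under 0.1 N m) pulls it to the nearest position and holds it there. It may have been left at off or at the first or second click
- pan: wide round stainless pan standing on the glass's rest area: 190 mm outside diameter at the rim, 176 mm at the base, 60 mm high, wall 3 mm, bottom 4 mm thick, 0.3 to 0.7 kg, with two small wire loop handles outside on its +y and -y sides, 50 mm above its base, reaching 116 mm from its axis. Origin at the centre of its underside, z up
- pot: middle-sized round stainless pot without handles, standing upright on the table: 132 mm outside diameter at the rim, 120 mm at the base, 100 mm high, wall 3 mm, bottom 3 mm thick, about 0.25 kg. Origin at the centre of its underside, z up
- tub: small tall milky plastic mixing tub with dried paint runs, standing upright on the table: 68 mm outside diameter at the rim, 52 mm at the base, 125 mm high, wall 3 mm, bottom 3 mm thick, about 45 g. Origin at the centre of its underside, z up
- stack_a: tall stack of used tubs nested together, 110 mm diameter, 200 mm high; leave alone. Origin at the centre of its underside
- stack_b: lower stack of used tubs, 88 mm diameter, 136 mm high; leave alone. Origin at the centre of its underside
- bottle: white squeeze bottle, 60 mm diameter, 165 mm high; leave alone. Origin at the centre of its underside
- jar: glass jar with a steel cap, 72 mm diameter, 75 mm high; leave alone. Origin at the centre of its underside
- spatula: wooden-handled palette knife 165 mm long lying on the left (+y) part of the control strip; leave alone. Origin underneath, near its middle
- sticks: two wooden stirring sticks side by side, 150 by 38 by 6 mm, lying on the table; leave alone. Origin at the centre of their underside
- tape: roll of masking tape, 104 mm diameter, 36 mm high, lying on the table; leave alone. Origin at the centre of its underside
There are look-alikes about, which are no part of the job. What is shaped like the pot but orange is not meant.

How it is judged (in metres and radians):
On the way, in this order (a step that is already met when the one before it is completed fails the run):
1. the pan sits centred over the heating ring (within 20 mm), flat on the glass (horizontal distance between pan and ring below 0.02 m and angle between pan's own z axis and vertical below 0.06 rad and linear speed of pan below 0.02 m/s), for 0.2 s.
2. the pot stands upright on the pan's bottom, let go (z of pot in the frame of pan below 0.009 m and horizontal distance between pot and pan below 0.04 m and angle between pot's own z axis and vertical below 0.06 rad and contact force between the fingers and pot below 0.1 N), for 0.2 s.
3. the tub stands upright on the pot's bottom, let go (z of tub in the frame of pot below 0.008 m and horizontal distance between tub and pot below 0.045 m and angle between tub's own z axis and vertical below 0.06 rad and contact force between the fingers and tub below 0.1 N), for 0.2 s.
4. the dial is at the third click (value of joint dial between 1.42 and 1.72 rad), for 0.2 s.
At the end, for the whole second after the job is handed in: The pan stands flat on the glass with its centre within 20 mm of the ring's centre, the pot upright (within 3.4 degrees) on the pan's bottom, the tub upright on the pot's bottom, the dial within 0.15 rad of the third click (1.42 to 1.72 rad), and everything at rest (all of step 1 and all of step 4 and z of pan in the frame of hob below 0.056 m and z of pot in the frame of pan below 0.009 m and horizontal distance between pot and pan below 0.04 m and angle between each of pot, tub's own z axis and vertical below 0.06 rad and z of tub in the frame of pot below 0.008 m and horizontal distance between tub and pot below 0.045 m and linear speed of each of pot, tub below 0.02 m/s); the robot touches nothing.
It fails at once if the pan lifted off the glass (more than 15 mm) or tipped (z of pan in the frame of hob above 0.067 m or angle between pan's own z axis and vertical above 0.25 rad).
It fails at once if the pot dropped (falling freely faster than 0.7 m/s, about 25 mm) (contact force between the fingers and pot below 0.1 N and linear speed of pot above 0.7 m/s).
It fails at once if the tub dropped (falling freely faster than 0.7 m/s, about 25 mm) (contact force between the fingers and tub below 0.1 N and linear speed of tub above 0.7 m/s).
It fails at once if another thing on the table moved more than 40 mm (distance of any of stack_a, stack_b, bottle, jar, spatula, sticks, tape from where it was at the start of the episode above 0.04 m).
It also fails if it takes over 72 s, if anything falls off the work surface, if the arm or the gripper's body presses on something with over 40 N, if the wrist force passes 120 N, or if a joint passes its speed limit or range.

## Working session

There is one attempt and no reset: what is moved stays moved. The work goes in short steps, Python scripts to look and compute and a tool call to move; the robot and the scene stay as the last step left them, time stands still between calls to the robot, and variables do not carry over. Pictures are saved under pics/ and viewed, about 8 in all and at most 12, crops included, and the job is handed in when it is done.

Besides the shell and the picture viewer there is one more tool, called after "Emit:" by a JSON object that holds its "method" and its "body", one argument or row to a line. arm_command: Moves the arm, as the interface text tells. Its arguments: {"type":"object","properties":{"increments":{"type":"array","items":{"type":"array"}}},"required":["increments"]}

```bash
mkdir -p pics; ls; cat > h.py <<'E'
import numpy as np, cv2
from bench import readout, imaging, arm
def cam(n):
    c=imaging.camera_info(n); f=240/np.tan(np.radians(c["vfov"])/2)
    K=np.array([[f,0,c["cx"]],[0,f,c["cy"]],[0,0,1]]); return K,np.array(c["D"],float),np.array(c["eye"],float),np.array(c["rotation"],float)
def rays(n,uv):
    K,D,e,R=cam(n); p=cv2.undistortPoints(np.array(uv,float).reshape(-1,1,2),K,D).reshape(-1,2)
    return e,np.c_[p,np.ones(len(p))]@R.T
def plane(n,uv,z):
    e,d=rays(n,uv); return e+d*((z-e[2])/d[:,2])[:,None]
def cloud(n,dep):
    v,u=np.mgrid[0:480,0:640]; e,d=rays(n,np.c_[u.ravel(),v.ravel()])
    P=e+d*dep.reshape(-1,1); P[dep.ravel()<=0]=np.nan; return P.reshape(480,640,3)
E
python3 - <<'E'
from h import *
for n in("side","top"):
    im,d=imaging.get_image(n); cv2.imwrite(f"pics/{n}0.png",im); np.savez(f"{n}0.npz",im=im,d=d); print(imaging.camera_info(n))
print(readout.read_state())
E
```

```text
pics
{'vfov': 47.011066922249434, 'cx': 323.9290366414956, 'cy': 240.75597666399568, 'D': array([-0.03861386,  0.        ,  0.        ,  0.        ,  0.        ]), 'eye': array([  80.18710999, 1172.63045267, 1089.44192401]), 'rotation': array([-0.17493723,  0.88530518, -0.42407867,  0.07608544])}
{'vfov': 54.06270189062271, 'cx': 320.24587132024135, 'cy': 243.25479646061603, 'D': array([-0.04871839,  0.        ,  0.        ,  0.        ,  0.        ]), 'eye': array([ 428.89371917,    6.33367082, 1278.74279243]), 'rotation': array([ 0.71285803, -0.69933983,  0.03222152, -0.04146092])}
{'clock': 0.1, 'joints': array([ 1.53061513e+00,  3.85503841e-01,  6.74988336e-03, -4.33529895e-04,
       -1.19399949e+00, -2.58607826e-01]), 'joint_vel': array([-0.00054754,  0.00068955,  0.00306103,  0.00350534, -0.00090642,
       -0.0003018 ]), 'joint_efforts': array([-6.40205371e-05, -3.93323565e+01,  1.88929224e+01,  4.19793963e+00,
       -2.57944535e-03,  3.51825939e-06]), 'position': array([183.8025226 , 596.81256439, 230.31165867]), 'ee_rot': array([-0.69915562,  0.10600456,  0.69928802,  0.10459786]), 'contact_force': array([-0.2437523 ,  0.19591698,  0.84637255]), 'wrist_torque': array([-0.03284026,  0.01564696,  0.02145445]), 'gripper_width': 85.7865402750331}
```

```bash
sed -i 's/np.array(c\["rotation"\],float)$/Rotation.from_quat(c["rotation"]).as_matrix()/; 1a from scipy.spatial.transform import Rotation' h.py
python3 - <<'E'
from h import *
for n in("side","top"):
    d=np.load(f"{n}0.npz"); P=cloud(n,d["d"]); 
    for uv in [(100,100),(320,400),(320,240),(500,300),(200,300)]: print(n,uv,np.round(P[uv[1],uv[0]]))
s=readout.read_state(); print(Rotation.from_quat(s["ee_rot"]).as_matrix().round(3))
E
```

```text
side (100, 100) [ 2367. -1095.  -278.]
side (320, 400) [360. 463.  -4.]
side (320, 240) [557. -16.  57.]
side (500, 300) [ 50. 598. 569.]
side (200, 300) [789. 293.   0.]
top (100, 100) [920. 611. 111.]
top (320, 400) [145.  17.   2.]
top (320, 240) [566.  24.  51.]
top (500, 300) [ 418. -439.   71.]
top (200, 300) [401. 349.  -2.]
[[-0.    -0.295 -0.956]
 [-0.002 -0.956  0.295]
 [-1.     0.002 -0.   ]]
```

View pics/top0.png

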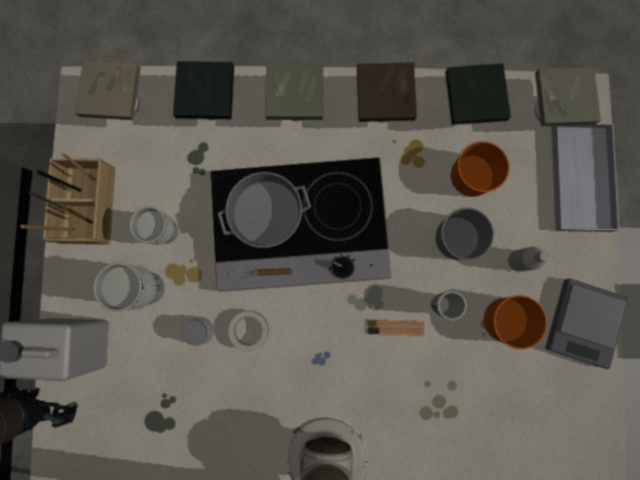

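View pics/side0.png

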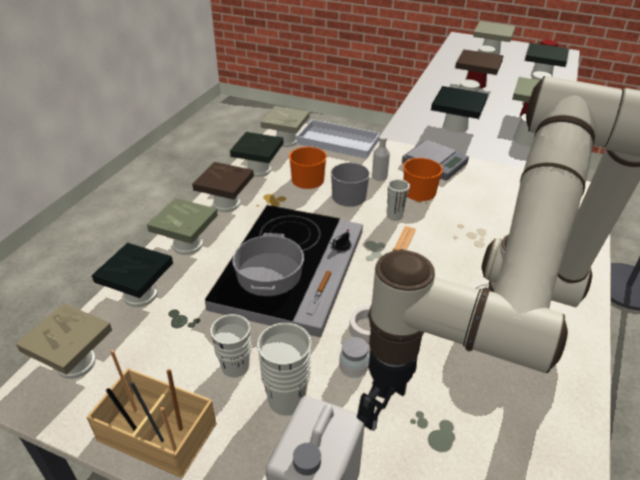

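The top view shows the pan at (265,210), ring at (338,206), dial at (343,267), grey pot at (466,234) and tub at (451,304). In the side view they are the pan at (268,262), pot at (350,184), tub at (397,200) and dial at (343,241). Next I'll measure these in both views.

```bash
cat >> h.py <<'E'
def circ(p):
    A=np.c_[2*p[:,:2],np.ones(len(p))]; b=(p[:,:2]**2).sum(1)
    for _ in range(6):
        s=np.linalg.lstsq(A,b,rcond=None)[0]; r=np.sqrt(s[2]+s[0]**2+s[1]**2)
        e=abs(np.hypot(p[:,0]-s[0],p[:,1]-s[1])-r); k=e<max(2.5,np.percentile(e,85)); p,A,b=p[k],A[k],b[k]
    return np.round([s[0],s[1],r,e.mean(),len(p)],1)
def rim(n,P,c,R,z0,z1):
    m=(np.hypot(P[...,0]-c[0],P[...,1]-c[1])<R)&(P[...,2]>z0)&(P[...,2]<z1)
    return P[m],m
E
python3 - <<'E'
from h import *
for n in("top","side"):
    d=np.load(f"{n}0.npz"); P=cloud(n,d["d"]); im=d["im"]
    C=dict(pan=((630,165),125,100,125),pot=((570,-330),85,85,112),tub=((385,-290),50,105,140))
    if n=="top":
        for k,uv in dict(pan=(265,210),pot=(466,234),tub=(451,304),bottle=(528,259),jar=(197,331),tape=(249,330),sticks=(395,328),dial=(343,267),ring=(338,206)).items(): print(k,np.round(P[uv[1],uv[0]]))
    for k,(c,R,a,b) in C.items():
        p,m=rim(n,P,c,R,a,b)
        if len(p)<10: print(n,k,len(p)); continue
        print(n,k,"zpct",np.percentile(p[:,2],[5,50,95]).round(1),circ(p))
# glass
    hsv=cv2.cvtColor(im,cv2.COLOR_BGR2HSV)
    m=((im.max(2)<28)&(abs(P[...,2]-52)<12)&(np.hypot(P[...,0]-600,P[...,1]-60)<300)).astype(np.uint8)
    cs=max(cv2.findContours(cv2.morphologyEx(m,cv2.MORPH_CLOSE,np.ones((9,9))),0,1)[0],key=cv2.contourArea)
    q=plane(n,cs.reshape(-1,2),52)[:,:2].astype(np.float32)
    r=cv2.minAreaRect(q); print(n,"glass",r, cv2.boxPoints(r).round(0).tolist())
E
```

```text
pan [642. 171.  56.]
pot [ 595. -374.    1.]
tub [ 405. -325.   26.]
bottle [ 521. -495.  115.]
jar [325. 332.  76.]
tape [324. 212.  -0.]
sticks [ 338. -180.    4.]
dial [494. -36.  81.]
ring [657. -21.  51.]
top pan zpct [101.1 110.5 115.9] [633.5 166.9  93.3   1.1 503. ]
top pot zpct [ 86.5  99.7 104.1] [ 583.1 -346.5   64.6    1.   336. ]
top tub zpct [106.3 123.7 128.5] [ 403.7 -298.6   31.9    1.1  174. ]
top glass ((614.5377807617188, 81.94969177246094), (307.17987060546875, 450.6008605957031), 5.59822940826416) [[440.0, 291.0], [484.0, -157.0], [789.0, -127.0], [745.0, 321.0]]
side pan zpct [100.7 107.2 113.8] [634.9 170.9  92.7   1.1 407. ]
side pot zpct [ 86.2  93.4 101.2] [ 584.5 -343.9   63.8    1.1  172. ]
side tub zpct [106.2 116.2 126.8] [ 403.7 -295.9   32.2    1.1  125. ]
side glass ((613.3101806640625, 91.38137817382812), (301.45428466796875, 449.65655517578125), 5.043649196624756) [[443.0, 302.0], [483.0, -146.0], [783.0, -119.0], [744.0, 329.0]]
```

```bash
python3 - <<'E'
from h import *
C=dict(pan=((634,169),115,104,118),pot=((584,-345),82,92,106),tub=((404,-297),48,117,132))
for n in("top","side"):
    d=np.load(f"{n}0.npz"); P=cloud(n,d["d"]); im=d["im"]
    for k,(c,R,a,b) in C.items():
        p,m=rim(n,P,c,R,a,b); print(n,k,circ(p))
    v,u=np.mgrid[0:480,0:640]; Q=plane(n,np.c_[u.ravel(),v.ravel()],52).reshape(480,640,3)
    g=im.max(2).astype(float); c=np.array([657,-25.])
    bg=cv2.medianBlur(im.max(2),15).astype(float)
    for R0 in (14,8,6):
        rr=np.hypot(Q[...,0]-c[0],Q[...,1]-c[1]); m=(abs(rr-92)<R0)&(g-bg>6)&(abs(P[...,2]-52)<12); f=circ(Q[m]); c=f[:2]
    print(n,"ring",f)
    # glass: dark vs strip ; boundary front/right/back by contour with dark & z
    m=((g<40)&(abs(P[...,2]-52)<10)&(np.hypot(Q[...,0]-640,Q[...,1]-75)<290)).astype(np.uint8)
    print([np.round(im[t[1],t[0]]) for t in ([(300,268),(320,180),(300,240)] if n=="top" else [(330,300),(290,215)])])
    # dial: points 57..90
    p,mm=rim(n,P,(494,-40),50,60,95); print(n,"dialwing",len(p),p.mean(0).round(1),np.percentile(p[:,2],[50,95]).round(1))
    pc=p[p[:,2]>70][:,:2]; r=cv2.minAreaRect(pc.astype(np.float32)); print(r)
    x0=520 if n=="side" else 300; 
im=np.load("top0.npz")["im"]; a=cv2.resize(im[150:300,200:400],None,fx=4,fy=4,interpolation=cv2.INTER_CUBIC); cv2.imwrite("pics/hob.png",cv2.convertScaleAbs(a,alpha=1.8))
E
```

```text
top pan [633.4 167.3  93.5   1.2 466. ]
top pot [ 583.6 -347.1   65.     1.1  321. ]
top tub [ 404.  -299.7   32.6    1.2  169. ]
top ring [658.1 -20.1  90.4   1.2 351. ]
[array([85, 84, 86], dtype=uint8), array([ 9, 10, 10], dtype=uint8), array([12, 10, 11], dtype=uint8)]
top dialwing 139 [494.9 -34.8  78.2] [80.7 85.4]
((495.1552429199219, -35.725791931152344), (55.88510513305664, 12.665310859680176), 64.77133178710938)
side pan [635.2 171.   93.    1.1 309. ]
side pot [ 585.3 -345.1   64.9    1.   107. ]
side tub [ 404.  -295.2   32.7    1.1   66. ]
side ring [656.6 -16.3  91.1   1.3 122. ]
[array([151, 150, 153], dtype=uint8), array([31, 30, 31], dtype=uint8)]
side dialwing 126 [495.4 -28.1  74. ] [75.  84.4]
((497.608154296875, -29.906742095947266), (55.31832504272461, 15.443052291870117), 64.18389129638672)
```

View pics/hob.png

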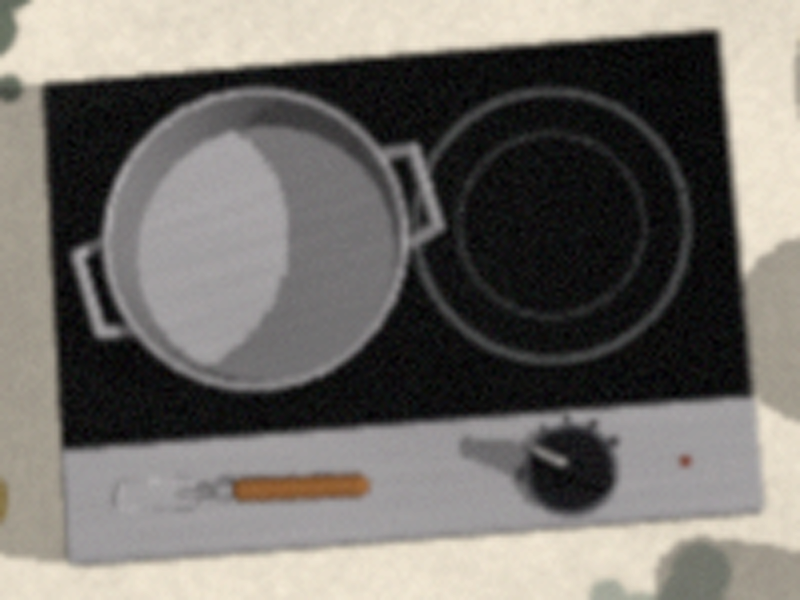

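The hob crop shows the ring circle centred at about (553,225) of the crop. The dial's white pointer aims up-left, about 30° clockwise of hob +y, so it is at the first click. Fused estimates in mm:

| Item | x | y | Notes |
|---|---|---|---|
| ring | 657 | -18 | |
| pan | 634 | 169 | handles near 107° and -73° |
| pot | 584.5 | -346 | |
| tub | 404 | -297.5 | |
| dial | 496 | -33 | |

Hob yaw is about 5.3°. The heights agree with the text. I'll grip the pan's wall on its -x side.

Emit:
{"method": "arm_command", "body": {
  "increments": [
    [[0,0,-8],[20,-45,5],0],
    [[0,0,-16],[40,-90,10],0],
    [[0,0,-24],[60,-135,15],0],
    [[0,0,-32],[80,-180,15],0],
    [[0,0,-40],[105,-220,15],0]
  ]
}}

```text
clock: 0.6
position: [288.8, 374.4, 245.3]
ee_rot: [-0.62, 0.34, 0.621, 0.339]
contact_force: [0.5, 0.5, -0.3]
gripper_width: 85.6
```

Emit:
{"method": "arm_command", "body": {
  "increments": [
    [[0,0,-8],[38,-31,0],0],
    [[0,0,-16],[76,-62,-5],0],
    [[0,0,-24],[114,-93,-20],0],
    [[0,0,-33],[150,-122,-35],0],
    [[0,0,-33],[185,-150,-50],0]
  ]
}}

```text
clock: 1.1
position: [474.9, 222.7, 194.6]
ee_rot: [-0.497, 0.503, 0.498, 0.502]
contact_force: [0.1, 1.6, 0.4]
gripper_width: 85.4
```

Emit:
{"method": "arm_command", "body": {
  "increments": [
    [[0,0,0],[35,-28,-15],0],
    [[0,0,0],[67,-55,-30],0],
    [[0,0,0],[67,-55,-45],0],
    [[0,0,0],[67,-55,-50],0],
    [[0,0,0],[67,-55,-50],0]
  ]
}}

```text
clock: 1.6
position: [541.2, 167.4, 143.6]
ee_rot: [-0.497, 0.504, 0.498, 0.501]
contact_force: [-0.4, 0.3, -0.2]
gripper_width: 85.4
```

```bash
python3 - <<'E'
from h import *
for n in("top","side"):
    im,d=imaging.get_image(n); a=im[120:330,180:460] if n=="top" else im[180:340,180:420]
    cv2.imwrite(f"pics/{n}1.png",cv2.convertScaleAbs(cv2.resize(a,None,fx=2.5,fy=2.5),alpha=1.5))
s=readout.read_state(); print(s["position"],Rotation.from_quat(s["ee_rot"]).as_matrix().round(3)[:,1])
E
```

```text
[541.82427754 168.45632509 145.34550516] [-1.     0.009  0.002]
```

View pics/side1.png

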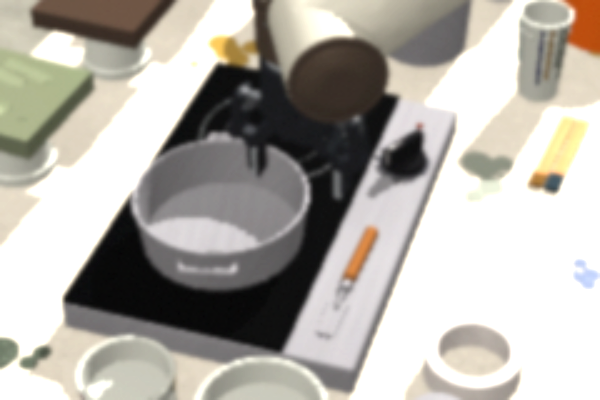

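The jaws straddle the pan's near wall: one finger is over the inside at about (257,165) of the crop, the other outside at (338,185). I'll descend and close.

Emit:
{"method": "arm_command", "body": {
  "increments": [
    [[0,0,0],[0,1,-30],0],
    [[0,0,0],[0,1,-60],0],
    [[0,0,0],[0,1,-62],0],
    [[0,0,0],[0,1,-62],0.3],
    [[0,0,0],[0,1,-62],0.6]
  ]
}}

```text
clock: 2.2
position: [542.9, 170.5, 85.4]
ee_rot: [-0.498, 0.501, 0.498, 0.503]
contact_force: [0.2, -0.4, -0.1]
gripper_width: 58.9
```

Emit:
{"method": "arm_command", "body": {
  "increments": [
    [[0,0,0],[0,0,0],0.8],
    [[0,0,0],[0,0,0],0.9],
    [[0,0,0],[0,0,0],1],
    [[0,0,0],[0,0,0],1],
    [[0,0,0],[0,0,0],1]
  ]
}}

```text
clock: 2.7
position: [543.7, 169.9, 86.3]
ee_rot: [-0.498, 0.501, 0.497, 0.504]
contact_force: [0.2, -5.4, 4.2]
gripper_width: 4.9
```

Emit:
{"method": "arm_command", "body": {
  "increments": [
    [[0,0,0],[2,-15,0],1],
    [[0,0,0],[4.5,-36,0],1],
    [[0,0,0],[7,-57,0],1],
    [[0,0,0],[9.5,-78,0],1],
    [[0,0,0],[12,-95,0],1]
  ]
}}

```text
clock: 3.2
position: [558.5, 76.1, 87.6]
ee_rot: [-0.5, 0.496, 0.498, 0.505]
contact_force: [-0.4, 6.2, 3.4]
gripper_width: 3.7
```

Emit:
{"method": "arm_command", "body": {
  "increments": [
    [[0,0,0],[2.5,-20,0],1],
    [[0,0,0],[5,-40,0],1],
    [[0,0,0],[7,-60,0],1],
    [[0,0,0],[9,-80,0],1],
    [[0,0,0],[11,-92,0],1]
  ]
}}

```text
clock: 3.7
position: [571.1, -15.9, 88.3]
ee_rot: [-0.502, 0.494, 0.498, 0.506]
contact_force: [-0.4, 6.0, 2.2]
gripper_width: 3.1
```

```bash
cat > pan.py <<'E'
from h import *
s=readout.read_state(); print(s["clock"],s["position"].round(1),s["contact_force"].round(1),s["gripper_width"])
for n,r in(("top",(658.1,-20.1)),("side",(656.6,-16.3))):
    im,d=imaging.get_image(n); P=cloud(n,d); cv2.imwrite(f"pics/{n}_{s['clock']:.1f}.png",im)
    c=np.array(r)
    for R in(112,100,100):
        rr=np.hypot(P[...,0]-c[0],P[...,1]-c[1]); m=(rr<R)&(rr>84)&(P[...,2]>104)&(P[...,2]<118)&(P[...,0]>585)
        f=circ(P[m]); c=f[:2]
    print(n,f,"ring err",(f[:2]-r).round(1))
E
python3 pan.py
```

```text
3.7 [571.1 -15.9  88.3] [-0.4  6.   2.2] 3.1427380440049726
top [658.6   1.   93.2   1.1 294. ] ring err [ 0.5 21.1]
side [661.5   2.9  93.    1.1 162. ] ring err [ 4.9 19.2]
```

Emit:
{"method": "arm_command", "body": {
  "increments": [
    [[0,0,0],[-1,-6,-1],1],
    [[0,0,0],[-2,-12,-2],1],
    [[0,0,0],[-2,-18,-2],1],
    [[0,0,0],[-2,-22,-2],1],
    [[0,0,0],[-2,-22,-2],1]
  ]
}}

```text
clock: 4.3
position: [569.8, -37.3, 86.5]
ee_rot: [-0.502, 0.494, 0.498, 0.507]
contact_force: [0.0, 5.4, 2.3]
gripper_width: 3.5
```

```bash
python3 pan.py
```

```text
4.3 [569.8 -37.3  86.5] [0.  5.4 2.3] 3.530917858448308
top [657.3 -21.4  93.3   1.2 291. ] ring err [-0.8 -1.3]
side [659.2 -16.2  93.1   1.1 173. ] ring err [2.6 0.1]
```

Emit:
{"method": "arm_command", "body": {
  "increments": [
    [[0,0,0],[0,0,0],0.9],
    [[0,0,0],[0,0,0],0.75],
    [[0,0,0],[0,0,0],0.65],
    [[0,0,0],[0,0,0],0.65],
    [[0,0,0],[0,0,20],0.65]
  ]
}}

```text
clock: 4.9
position: [566.8, -37.8, 103.5]
ee_rot: [-0.5, 0.496, 0.499, 0.504]
contact_force: [0.2, -0.5, -0.2]
gripper_width: 29.9
```

Emit:
{"method": "arm_command", "body": {
  "increments": [
    [[0,0,0],[0,0,45],0.6],
    [[0,0,0],[0,0,80],0.5],
    [[0,0,0],[0,-40,80],0],
    [[0,0,0],[0,-90,80],0],
    [[0,0,0],[-20,-138,80],0]
  ]
}}

```text
clock: 5.4
position: [548.2, -175.5, 183.3]
ee_rot: [-0.5, 0.496, 0.499, 0.504]
contact_force: [0.7, -0.5, -0.4]
gripper_width: 83.6
```

```bash
python3 pan.py; python3 - <<'E'
from h import *
for n in("top","side"):
    im,d=imaging.get_image(n);P=cloud(n,d);p,m=rim(n,P,(584.5,-346),82,92,106); print(circ(p))
E
```

```text
5.4 [ 548.2 -175.5  183.3] [ 0.7 -0.5 -0.4] 83.62989221288026
top [656.8 -21.7  93.5   1.1 262. ] ring err [-1.3 -1.6]
side [659.2 -17.3  93.4   1.1 211. ] ring err [ 2.6 -1. ]
[ 583.5 -347.7   64.7    1.1  224. ]
[ 585.4 -343.8   64.7    1.2  108. ]
```

Pan is centred within about 3 mm in both views. Now the pot.

Emit:
{"method": "arm_command", "body": {
  "increments": [
    [[0,0,0],[-7,-45,0],0],
    [[0,0,0],[-14,-90,0],0],
    [[0,0,0],[-21,-135,-10],0],
    [[0,0,0],[-28,-170,-30],0],
    [[0,0,0],[-28,-170,-35],0]
  ]
}}

```text
clock: 6.1
position: [516.6, -347.2, 145.1]
ee_rot: [-0.496, 0.499, 0.499, 0.505]
contact_force: [-0.3, 0.9, -1.3]
gripper_width: 85.5
```

```bash
python3 - <<'E'
from h import *
s=readout.read_state(); print(s["position"],Rotation.from_quat(s["ee_rot"]).as_matrix().round(3)[:,1])
im,d=imaging.get_image("side"); cv2.imwrite("pics/pot1.png",cv2.resize(im[100:280,270:470],None,fx=3,fy=3))
E
```

```text
[ 516.59324717 -347.20521728  145.05010312] [-1.     0.009 -0.002]
```

View pics/pot1.png

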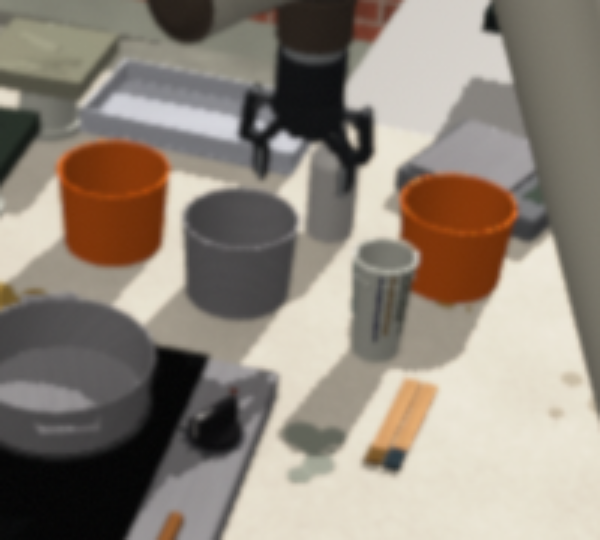

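The fingers, at (262,165) and (345,185) of the crop, are above the pot's near wall at (295,225). The bottle and tub are clear. Descending.

Emit:
{"method": "arm_command", "body": {
  "increments": [
    [[0,0,0],[3,1,-40],0],
    [[0,0,0],[3,1,-78],0],
    [[0,0,0],[3,1,-78],0.2],
    [[0,0,0],[3,1,-78],0.5],
    [[0,0,0],[3,1,-78],0.7]
  ]
}}

```text
clock: 6.65
position: [522.1, -344.5, 69.7]
ee_rot: [-0.498, 0.498, 0.499, 0.505]
contact_force: [-0.1, -1.4, 0.8]
gripper_width: 43.9
```

Emit:
{"method": "arm_command", "body": {
  "increments": [
    [[0,0,0],[0,0,0],0.85],
    [[0,0,0],[0,0,0],1],
    [[0,0,0],[0,0,0],1],
    [[0,0,0],[0,0,0],1],
    [[0,0,0],[0,0,0],1]
  ]
}}

```text
clock: 7.15
position: [523.4, -345.4, 72.5]
ee_rot: [-0.5, 0.497, 0.497, 0.505]
contact_force: [-2.2, 0.7, 6.4]
gripper_width: 3.9
```

Emit:
{"method": "arm_command", "body": {
  "increments": [
    [[0,0,0],[0,0,15],1],
    [[0,0,0],[0,0,40],1],
    [[0,0,0],[0,0,75],1],
    [[0,0,0],[0,0,110],1],
    [[0,0,0],[0,0,145],1]
  ]
}}

```text
clock: 7.65
position: [522.4, -345.0, 218.4]
ee_rot: [-0.499, 0.497, 0.498, 0.505]
contact_force: [0.7, -0.9, -2.3]
gripper_width: 3.7
```

```bash
cat > pot.py <<'E'
from h import *
import sys
c0=np.array([float(sys.argv[1]),float(sys.argv[2])]); zt=float(sys.argv[3]); R=float(sys.argv[4])
s=readout.read_state(); print(s["clock"],s["position"].round(1),s["contact_force"].round(1),s["gripper_width"])
for n in("top","side"):
    im,d=imaging.get_image(n); P=cloud(n,d); c=c0.copy()
    for k in(30,12,8):
        rr=np.hypot(P[...,0]-c[0],P[...,1]-c[1]); m=(abs(rr-R)<k)&(abs(P[...,2]-zt)<12)
        p=P[m]
        p=p[~((p[:,0]<c[0]-R*.8)&(abs(p[:,1]-c[1])<25))] # drop finger zone
        f=circ(p); c=f[:2]
    # top-edge height per side
    out=[]
    for a in range(-120,121,40):
        q=p[abs((np.degrees(np.arctan2(p[:,1]-c[1],p[:,0]-c[0]))-a+180)%360-180)<18]
        out.append((a,round(float(np.percentile(q[:,2],85)),0)) if len(q)>4 else (a,None))
    print(n,f,out)
    cv2.imwrite(f"pics/{n}_pot{s['clock']:.1f}.png",im)
E
python3 pot.py 587 -346 247 65
```

```text
7.65 [ 522.4 -345.   218.4] [ 0.7 -0.9 -2.3] 3.744581743147337Traceback (most recent call last):
  File "pot.py", line 11, in <module>
    f=circ(p); c=f[:2]
  File "h.py", line 19, in circ
    e=abs(np.hypot(p[:,0]-s[0],p[:,1]-s[1])-r); k=e<max(2.5,np.percentile(e,85)); p,A,b=p[k],A[k],b[k]
                                                            ~~~~~~~~~~~~~^^^^^^
    return _quantile_unchecked(
        a, q, axis, out, overwrite_input, method, keepdims, weights)
    return _ureduce(a,
                    func=_quantile_ureduce_func,
    ...<5 lines>...
                    overwrite_input=overwrite_input,
                    method=method)
    r = func(a, **kwargs)
    result = _quantile(arr,
                       quantiles=q,
    ...<2 lines>...
                       out=out,
                       weights=wgt)
    slices_having_nans = np.isnan(arr[-1, ...])
                                  ~~~^^^^^^^^^
IndexError: index -1 is out of bounds for axis 0 with size 0
```

Force -2.3 N in z indicates the pot (0.25 kg) is held. A look will confirm it.

```bash
python3 - <<'E'
from h import *
im,d=imaging.get_image("side"); a=im[60:300,230:470]
im2,d2=imaging.get_image("top"); b=im2[130:370,320:560]
cv2.imwrite("pics/pot2.png",cv2.resize(np.hstack([a,b]),None,fx=1.66,fy=1.66)); 
P=cloud("side",d);m=(abs(P[...,0]-585)<90)&(abs(P[...,1]+346)<75)&(P[...,2]>20); print(np.histogram(P[m][:,2],bins=range(20,420,20)))
E
```

```text
(array([  0,   0,   0,   0,   0,   0,  78, 185, 263, 362, 371, 293,  89,
       116, 145, 139,  64, 114, 136]), array([ 20,  40,  60,  80, 100, 120, 140, 160, 180, 200, 220, 240, 260,
       280, 300, 320, 340, 360, 380, 400]))
```

View pics/pot2.png

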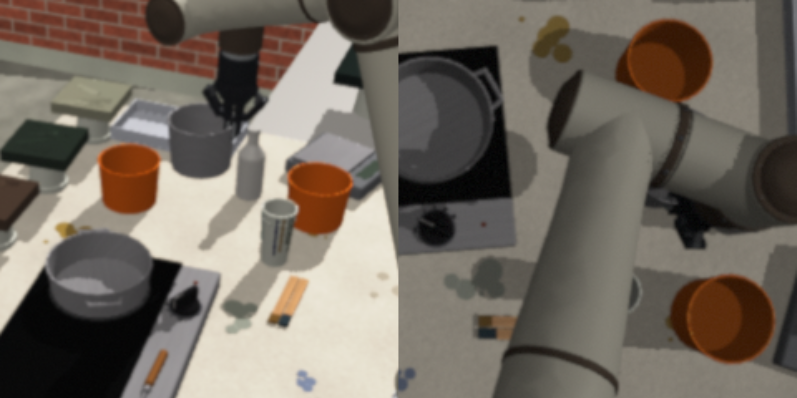

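The pot is held upright at (200,140) of the left picture; the arm hides it in the top view. Carrying it over the pan.

Emit:
{"method": "arm_command", "body": {
  "increments": [
    [[0,0,0],[4,20,0],1],
    [[0,0,0],[12,55,0],1],
    [[0,0,0],[20,95,0],1],
    [[0,0,0],[30,135,0],1],
    [[0,0,0],[38,170,0],1]
  ]
}}

```text
clock: 8.3
position: [560.9, -173.8, 218.0]
ee_rot: [-0.5, 0.497, 0.497, 0.506]
contact_force: [0.4, 0.3, -2.1]
gripper_width: 3.8
```

Emit:
{"method": "arm_command", "body": {
  "increments": [
    [[0,0,0],[8,40,0],1],
    [[0,0,0],[17,80,0],1],
    [[0,0,0],[25,115,0],1],
    [[0,0,0],[32,142,0],1],
    [[0,0,0],[35,156,0],1]
  ]
}}

```text
clock: 8.8
position: [595.0, -15.6, 215.8]
ee_rot: [-0.5, 0.498, 0.498, 0.504]
contact_force: [-0.2, -1.2, -2.9]
gripper_width: 3.7
```

```bash
python3 - <<'E'
from h import *
s=readout.read_state(); print(s["position"],s["contact_force"])
for n in("side","top"):
    im,d=imaging.get_image(n); cv2.imwrite(f"pics/{n}_over.png",im); P=cloud(n,d)
    c=np.array([658.,-19])
    m=(P[...,2]>150)&(P[...,2]<262)&(np.hypot(P[...,0]-c[0],P[...,1]-c[1])<95)
    p=P[m]; print(n,np.histogram(p[:,2],bins=range(140,270,10))[0])
    for z in range(150,260,12):
        q=p[(abs(p[:,2]-z)<6)]; 
        if n=="side": q=q[q[:,1]>c[1]+5]
        if len(q)>25: print(z,circ(q))
E
```

```text
[594.9936631  -15.63111607 215.79928065] [-0.16056279 -1.23257431 -2.88784947]
side [  0 110 161 182 204 218 208 213 215 237  73  39]
150 [653.1 -11.6  57.1   1.   40. ]
162 [655.2 -15.9  59.7   1.  102. ]
174 [655.9 -14.   59.6   1.1  81. ]
186 [656.5 -14.9  60.7   1.   93. ]
198 [656.9 -15.5  62.3   1.1 101. ]
210 [657.4 -15.5  62.7   1.1 116. ]
222 [657.3 -16.1  63.7   1.  117. ]
234 [658.4 -15.9  65.1   1.  113. ]
246 [656.2  -8.6  59.6   1.2  32. ]
258 [596.7 -19.7  21.1   1.   16. ]
top [ 0  0  0  0  0  0  0  0  8 44  9  0]
234 [697.4  12.6  17.7   1.3  19. ]
```

Pot centre is about (657,-15.5) against pan (659,-17) in the same view, tilted about 2°. Lowering gently.

Emit:
{"method": "arm_command", "body": {
  "increments": [
    [[0,0,0],[2,-2,-20],1],
    [[0,0,0],[2,-2,-42],1],
    [[0,0,0],[2,-2,-62],1],
    [[0,0,0],[2,-2,-74],1],
    [[0,0,0],[2,-2,-80],1]
  ]
}}

```text
clock: 9.4
position: [596.1, -19.4, 134.5]
ee_rot: [-0.499, 0.499, 0.498, 0.504]
contact_force: [0.1, -1.3, -2.7]
gripper_width: 3.5
```

Emit:
{"method": "arm_command", "body": {
  "increments": [
    [[0,0,0],[0,0,-1],1],
    [[0,0,0],[0,0,-2],1],
    [[0,0,0],[0,0,-3],1],
    [[0,0,0],[0,0,-4],1],
    [[0,0,0],[0,0,-4],1]
  ]
}}

```text
clock: 9.9
position: [596.1, -19.6, 131.9]
ee_rot: [-0.499, 0.499, 0.498, 0.504]
contact_force: [-4.5, -0.8, 6.0]
gripper_width: 3.5
```

Emit:
{"method": "arm_command", "body": {
  "increments": [
    [[0,0,0],[0,0,-1],1],
    [[0,0,0],[0,0,-2],1],
    [[0,0,0],[0,0,-2],1],
    [[0,0,0],[0,0,-2],0.95],
    [[0,0,0],[0,0,-2],0.9]
  ]
}}

```text
clock: 10.4
position: [596.5, -19.4, 130.2]
ee_rot: [-0.499, 0.498, 0.498, 0.504]
contact_force: [-1.5, -0.1, 0.9]
gripper_width: 8.4
```

Emit:
{"method": "arm_command", "body": {
  "increments": [
    [[0,0,0],[0,0,0],0.8],
    [[0,0,0],[0,0,0],0.7],
    [[0,0,0],[0,0,0],0.6],
    [[0,0,0],[0,0,0],0.6],
    [[0,0,0],[0,0,15],0.6]
  ]
}}

```text
clock: 10.9
position: [595.2, -19.5, 143.1]
ee_rot: [-0.498, 0.5, 0.499, 0.503]
contact_force: [-0.0, 0.6, -0.5]
gripper_width: 34.3
```

Emit:
{"method": "arm_command", "body": {
  "increments": [
    [[0,0,0],[0,0,40],0.6],
    [[0,0,0],[0,0,85],0.4],
    [[0,0,0],[-35,-35,110],0.2],
    [[0,0,0],[-70,-70,110],0],
    [[0,0,0],[-100,-110,110],0]
  ]
}}

```text
clock: 11.4
position: [497.1, -126.5, 254.5]
ee_rot: [-0.5, 0.498, 0.499, 0.504]
contact_force: [-0.0, -0.5, 0.2]
gripper_width: 85.1
```

```bash
python3 pan.py; python3 pot.py 658 -19 156 65; python3 - <<'E'
from h import *
for n in("top","side"):
    im,d=imaging.get_image(n);P=cloud(n,d);p,m=rim(n,P,(404,-297.5),48,117,132); print(len(p),circ(p) if len(p)>20 else "")
E
```

```text
11.4 [ 497.1 -126.5  254.5] [-0.  -0.5  0.2] 85.05374029623601
top [657.1 -21.5  93.2   1.2 375. ] ring err [-1.  -1.4]
side [659.4 -17.1  92.7   1.1 145. ] ring err [ 2.8 -0.8]
11.5 [ 494.6 -128.9  254.1] [-0.3 -0.5 -0.6] 85.33340037251223
top [654.4 -23.3  64.3   1.1 323. ] [(-120, 158.0), (-80, 159.0), (-40, 159.0), (0, 158.0), (40, 158.0), (80, 158.0), (120, 159.0)]
side [657.2 -19.   64.1   1.1 230. ] [(-120, 157.0), (-80, 157.0), (-40, 155.0), (0, 155.0), (40, 157.0), (80, 156.0), (120, 154.0)]
210 [ 404.2 -299.5   32.5    1.2  173. ]
110 [ 404.8 -296.7   33.4    1.2   66. ]
```

Pot stands upright (rim level, 155–159 mm) within 3 mm of the pan centre. Now the tub at (404.4,-298).

Emit:
{"method": "arm_command", "body": {
  "increments": [
    [[0,0,0],[-22,-42,0],0],
    [[0,0,0],[-45,-84,-20],0],
    [[0,0,0],[-68,-126,-40],0],
    [[0,0,0],[-90,-169,-60],0],
    [[0,0,0],[-90,-169,-80],0]
  ]
}}

```text
clock: 12.2
position: [407.8, -297.3, 172.3]
ee_rot: [-0.498, 0.5, 0.498, 0.504]
contact_force: [-0.3, -0.0, -0.6]
gripper_width: 85.8
```

```bash
python3 - <<'E'
from h import *
for i in range(4):
    s=readout.read_state(); print(s["position"].round(1),Rotation.from_quat(s["ee_rot"]).as_matrix().round(3)[:,1])
    im,d=imaging.get_image("side"); 
cv2.imwrite("pics/tub1.png",cv2.resize(im[110:290,330:530],None,fx=3,fy=3))
E
```

```text
[ 407.8 -297.3  172.3] [-1.     0.008 -0.004]
[ 405.9 -295.3  168.1] [-1.     0.009  0.003]
[ 406.7 -294.6  169.8] [-1.     0.007  0.003]
[ 408.3 -294.5  171.8] [-1.     0.005  0.   ]
```

View pics/tub1.png

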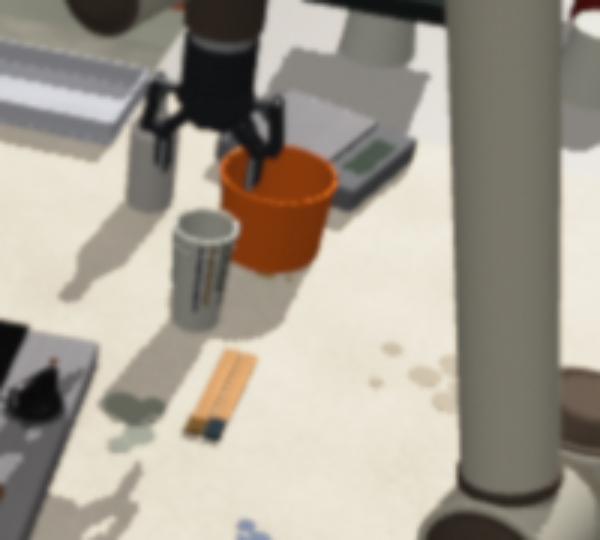

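The open fingers at (160,165) and (255,185) of the crop bracket the tub rim (205,225). Descending with a small correction.

Emit:
{"method": "arm_command", "body": {
  "increments": [
    [[0,0,0],[-3,-2,-25],0],
    [[0,0,0],[-3,-2,-55],0],
    [[0,0,0],[-3,-2,-86],0],
    [[0,0,0],[-3,-2,-86],0],
    [[0,0,0],[-3,-2,-86],0.1]
  ]
}}

```text
clock: 12.9
position: [408.4, -296.2, 88.4]
ee_rot: [-0.5, 0.499, 0.499, 0.502]
contact_force: [0.8, -0.1, -0.3]
gripper_width: 77.2
```

Emit:
{"method": "arm_command", "body": {
  "increments": [
    [[0,0,0],[0,0,0],0.2],
    [[0,0,0],[0,0,0],0.3],
    [[0,0,0],[0,0,0],0.4],
    [[0,0,0],[0,0,0],0.5],
    [[0,0,0],[0,0,0],0.5]
  ]
}}

```text
clock: 13.4
position: [410.2, -296.8, 91.2]
ee_rot: [-0.502, 0.498, 0.498, 0.502]
contact_force: [-0.5, 0.7, 5.3]
gripper_width: 64.8
```

Emit:
{"method": "arm_command", "body": {
  "increments": [
    [[0,0,0],[0,0,15],0.5],
    [[0,0,0],[0,0,55],0.5],
    [[0,0,0],[0,0,100],0.5],
    [[0,0,0],[0,0,150],0.5],
    [[0,0,0],[0,0,195],0.5]
  ]
}}

```text
clock: 13.9
position: [410.3, -296.8, 290.8]
ee_rot: [0.504, -0.497, -0.496, -0.503]
contact_force: [1.4, -0.9, -1.3]
gripper_width: 64.8
```

```bash
cat > tub.py <<'E'
from h import *
S=[]
for n in("side","top","side"):
    s=readout.read_state(); S.append(s["position"]); im,d=imaging.get_image(n); P=cloud(n,d); t=np.mean(S,0)
    m=(np.hypot(P[...,0]-t[0],P[...,1]-t[1])<48)&(P[...,2]<t[2]-5)&(P[...,2]>t[2]-105)
    p=P[m]; print(n,t.round(1),s["gripper_width"].round(1),s["contact_force"].round(1),len(p))
    if n=="side":
        for k in range(0,100,12):
            z=t[2]-10-k; q=p[abs(p[:,2]-z)<6]
            if len(q)>25: print(round(z),circ(q))
        cv2.imwrite(f"pics/tub_{s['clock']:.1f}.png",im)
E
python3 tub.py
```

```text
Traceback (most recent call last):
  File "tub.py", line 6, in <module>
    p=P[m]; print(n,t.round(1),s["gripper_width"].round(1),s["contact_force"].round(1),len(p))
                               ^^^^^^^^^^^^^^^^^^^^^^^^
AttributeError: 'float' object has no attribute 'round'
```

```bash
sed -i 's/s\["gripper_width"\].round(1)/s["gripper_width"]/' tub.py; python3 tub.py
```

```text
side [ 413.5 -299.2  299.4] 64.37944404791807 [ 0.6 -1.6  7.2] 450
289 [ 411.6 -299.8   30.6    1.1   42. ]
277 [ 411.8 -296.3   26.3    1.2   40. ]
265 [ 410.7 -300.3   29.1    1.1   31. ]
253 [ 412.1 -300.6   27.6    1.1   39. ]
241 [ 410.4 -300.2   27.     1.    45. ]
229 [ 409.4 -299.6   25.     1.2   42. ]
217 [ 409.7 -300.8   25.5    1.2   32. ]
top [ 413.5 -298.9  297.6] 64.68425276716951 [ 0.4  0.8 -0.8] 0
side [ 412.9 -298.4  295.6] 64.49686153068313 [-0.4  0.3 -0.9] 482
286 [ 410.  -297.2   29.3    1.1   50. ]
274 [ 409.8 -300.9   30.5    1.2   41. ]
262 [ 408.6 -298.8   29.4    1.2   42. ]
250 [ 409.1 -298.7   28.     1.    42. ]
238 [ 408.6 -299.4   27.7    1.    42. ]
226 [ 409.  -299.7   26.8    1.1   42. ]
214 [ 407.8 -298.    25.4    1.1   35. ]
202 [ 405.7 -297.6   23.8    1.1   20. ]
```

Emit:
{"method": "arm_command", "body": {
  "increments": [
    [[0,0,0],[13,15,0],0.5],
    [[0,0,0],[40,45,0],0.5],
    [[0,0,0],[68,77,0],0.5],
    [[0,0,0],[96,108,0],0.5],
    [[0,0,0],[124,140,0],0.5]
  ]
}}

```text
clock: 14.6
position: [534.7, -155.2, 287.6]
ee_rot: [0.503, -0.497, -0.497, -0.503]
contact_force: [-0.4, -1.2, -0.2]
gripper_width: 64.3
```

Emit:
{"method": "arm_command", "body": {
  "increments": [
    [[0,0,0],[30,34,0],0.5],
    [[0,0,0],[60,67,0],0.5],
    [[0,0,0],[88,99,0],0.5],
    [[0,0,0],[112,126,0],0.5],
    [[0,0,0],[122,138,0],0.5]
  ]
}}

```text
clock: 15.1
position: [657.7, -14.5, 285.0]
ee_rot: [0.503, -0.497, -0.498, -0.501]
contact_force: [0.4, -0.3, -0.7]
gripper_width: 64.8
```

```bash
python3 tub.py
```

```text
side [657.7 -14.5 285. ] 64.80965983681972 [ 0.4 -0.3 -0.7] 508
275 [655.9 -15.7  30.    1.   57. ]
263 [655.4 -15.1  29.6   1.   57. ]
251 [654.3 -14.3  28.4   1.1  57. ]
239 [653.9 -14.6  27.6   0.9  54. ]
227 [653.7 -16.8  27.5   0.9  49. ]
215 [651.9 -13.2  24.2   1.   49. ]
203 [651.8 -14.8  24.7   1.1  42. ]
top [658.  -14.2 284.9] 64.79686145697242 [1.7 0.7 0.2] 93
side [657.7 -14.6 285. ] 64.69755826804221 [ 0.2  0.2 -0.3] 501
275 [654.8 -15.5  30.2   1.1  51. ]
263 [654.6 -16.3  29.3   1.2  52. ]
251 [654.5 -16.9  28.9   1.1  59. ]
239 [652.7 -14.2  26.1   1.   48. ]
227 [652.3 -15.4  26.3   1.1  46. ]
215 [650.9 -15.   25.4   0.9  47. ]
203 [651.7 -15.4  24.9   1.   44. ]
```

Emit:
{"method": "arm_command", "body": {
  "increments": [
    [[0,0,0],[4,-4,-25],0.5],
    [[0,0,0],[4,-4,-55],0.5],
    [[0,0,0],[4,-4,-88],0.5],
    [[0,0,0],[4,-4,-115],0.5],
    [[0,0,0],[4,-4,-127],0.5]
  ]
}}

```text
clock: 15.75
position: [657.6, -22.3, 156.1]
ee_rot: [0.501, -0.5, -0.499, -0.501]
contact_force: [-1.3, 1.1, 0.1]
gripper_width: 65.0
```

Emit:
{"method": "arm_command", "body": {
  "increments": [
    [[0,0,0],[0,0,-1],0.5],
    [[0,0,0],[0,0,-2],0.5],
    [[0,0,0],[0,0,-3],0.5],
    [[0,0,0],[0,0,-4],0.5],
    [[0,0,0],[0,0,-5],0.5]
  ]
}}

```text
clock: 16.25
position: [658.0, -22.2, 152.1]
ee_rot: [-0.501, 0.499, 0.498, 0.501]
contact_force: [0.4, -0.6, 0.2]
gripper_width: 64.8
```

Emit:
{"method": "arm_command", "body": {
  "increments": [
    [[0,0,0],[0,0,-1],0.5],
    [[0,0,0],[0,0,-2],0.5],
    [[0,0,0],[0,0,-3],0.5],
    [[0,0,0],[0,0,-3],0.5],
    [[0,0,0],[0,0,-3],0.5]
  ]
}}

```text
clock: 16.75
position: [658.3, -22.2, 150.4]
ee_rot: [0.502, -0.499, -0.498, -0.501]
contact_force: [-3.3, 0.6, 6.6]
gripper_width: 64.5
```

Contact (6.6 N up). Releasing.

Emit:
{"method": "arm_command", "body": {
  "increments": [
    [[0,0,0],[0,0,-1],0.4],
    [[0,0,0],[0,0,-1],0.25],
    [[0,0,0],[0,0,-1],0.12],
    [[0,0,0],[0,0,-1],0.06],
    [[0,0,0],[0,0,-1],0.04]
  ]
}}

```text
clock: 17.25
position: [658.2, -22.2, 148.7]
ee_rot: [0.501, -0.499, -0.498, -0.501]
contact_force: [-0.1, -0.3, -0.2]
gripper_width: 82.6
```

Emit:
{"method": "arm_command", "body": {
  "increments": [
    [[0,0,0],[0,0,10],0.04],
    [[0,0,0],[0,0,25],0.04],
    [[0,0,0],[0,0,50],0.02],
    [[0,0,0],[0,0,80],0],
    [[0,0,0],[0,0,110],0]
  ]
}}

```text
clock: 17.75
position: [658.2, -22.3, 260.3]
ee_rot: [0.502, -0.499, -0.498, -0.501]
contact_force: [1.7, 0.3, -0.0]
gripper_width: 85.5
```

Emit:
{"method": "arm_command", "body": {
  "increments": [
    [[0,0,8],[-40,-10,0],0],
    [[0,0,16],[-80,-20,0],0],
    [[0,0,24],[-120,-30,0],0],
    [[0,0,32],[-150,-30,0],0],
    [[0,0,40],[-190,-30,0],0]
  ]
}}

```text
clock: 18.25
position: [467.5, -52.7, 260.9]
ee_rot: [0.643, -0.296, -0.64, -0.299]
contact_force: [0.3, -0.2, 0.6]
gripper_width: 85.3
```

```bash
python3 - <<'E'
from h import *
s=readout.read_state(); print(s["clock"],s["position"],Rotation.from_quat(s["ee_rot"]).as_matrix().round(3)[:,1])
C=dict(pan=(93,112,84,102),pot=(65,156,57,70),tub=(33,184,20,42))
O=[]
for n in("top","side"):
    im,d=imaging.get_image(n);P=cloud(n,d); rr=np.hypot(P[...,0]-657,P[...,1]+20)
    for k,(R,z,a,b) in C.items():
        p=P[(rr>a)&(rr<b)&(abs(P[...,2]-z)<9)]; print(n,k,len(p),circ(p) if len(p)>20 else "",np.percentile(p[:,2],[50,90]).round(1) if len(p) else "")
    O.append(cv2.resize(im[120:320,200:400],None,fx=2,fy=2))
cv2.imwrite("pics/stack.png",np.hstack(O))
E
```

```text
18.25 [467.48389494 -52.66709559 260.89839769] [-0.763 -0.646 -0.007]
top pan 580 [656.7 -21.6  93.3   1.1 481. ] [112.  115.5]
top pot 360 [654.9 -23.2  64.4   1.1 335. ] [156. 159.]
top tub 186 [650.7 -26.3  32.7   1.2 169. ] [183.6 186.6]
side pan 271 [659.  -17.   93.1   1.1 200. ] [109.5 113.7]
side pot 208 [656.7 -18.9  64.5   1.2 161. ] [153.4 157.2]
side tub 149 [653.1 -22.8  32.8   1.1  93. ] [180.8 184.9]
```

View pics/stack.png

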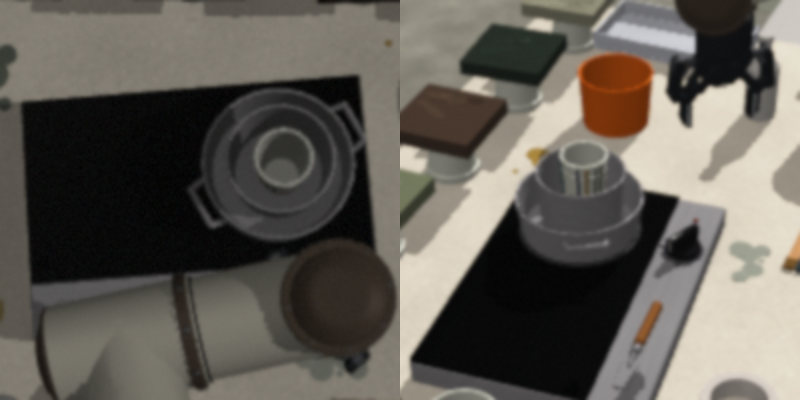

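The stack is nested and upright: tub inside pot inside pan, all within about 8 mm of concentric. For the dial, the jaw goes to -25.5° (across the wing), then turns 60° clockwise.

Emit:
{"method": "arm_command", "body": {
  "increments": [
    [[0,0,-8],[10,6,0],0.4],
    [[0,0,-16],[20,12,-10],0.4],
    [[0,0,-24],[28,19,-30],0.4],
    [[0,0,-32],[28,19,-50],0.4],
    [[0,0,-40],[28,19,-70],0.4]
  ]
}}

```text
clock: 18.85
position: [493.1, -33.5, 191.1]
ee_rot: [-0.501, 0.5, 0.497, 0.503]
contact_force: [0.2, -0.6, 0.2]
gripper_width: 51.6
```

Emit:
{"method": "arm_command", "body": {
  "increments": [
    [[0,0,-8],[0,0,-20],0.4],
    [[0,0,-16],[0,0,-40],0.4],
    [[0,0,-24],[0,0,-55],0.4],
    [[0,0,-26],[0,0,-65],0.4],
    [[0,0,-26],[0,0,-65],0.4]
  ]
}}

```text
clock: 19.35
position: [493.0, -33.5, 125.0]
ee_rot: [-0.375, 0.6, 0.371, 0.601]
contact_force: [-0.2, -0.9, -0.1]
gripper_width: 50.8
```

```bash
python3 - <<'E'
from h import *
for i in range(3):
    s=readout.read_state(); y=Rotation.from_quat(s["ee_rot"]).as_matrix()[:,1]; print(s["position"].round(1),np.degrees(np.arctan2(y[1],y[0])).round(1),s["joints"][5].round(2),s["gripper_width"])
    im,d=imaging.get_image("side"); 
cv2.imwrite("pics/dial1.png",cv2.resize(im[160:310,260:440],None,fx=3.5,fy=3.5))
E
```

```text
[493.  -33.5 125. ] 153.6 -0.73 50.770310545738084
[493.7 -33.5 126. ] 153.7 -0.73 51.36065432116912
[494.1 -33.4 126.6] 153.7 -0.73 50.96459227650526
```

View pics/dial1.png

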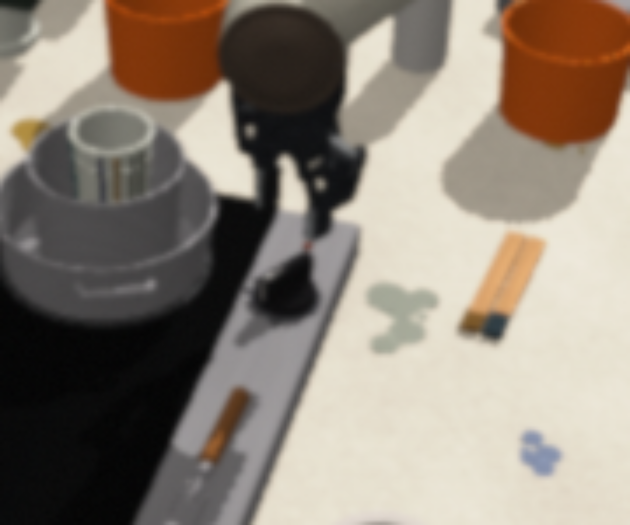

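The fingers, at (265,205) and (318,230) of the crop, are over the dial wing at (288,280), one on each side. Descending and closing.

Emit:
{"method": "arm_command", "body": {
  "increments": [
    [[0,0,0],[2,0.5,-25],0.4],
    [[0,0,0],[2,0.5,-48],0.4],
    [[0,0,0],[2,0.5,-58],0.4],
    [[0,0,0],[2,0.5,-63],0.4],
    [[0,0,0],[2,0.5,-63],0.4]
  ]
}}

```text
clock: 20.0
position: [496.5, -32.8, 64.1]
ee_rot: [-0.376, 0.599, 0.371, 0.602]
contact_force: [-0.2, -0.0, -0.6]
gripper_width: 51.4
```

Emit:
{"method": "arm_command", "body": {
  "increments": [
    [[0,0,0],[0,0,0],0.6],
    [[0,0,0],[0,0,0],0.75],
    [[0,0,0],[0,0,0],0.85],
    [[0,0,0],[0,0,0],0.95],
    [[0,0,0],[0,0,0],0.95]
  ]
}}

```text
clock: 20.5
position: [497.6, -32.9, 65.2]
ee_rot: [-0.377, 0.598, 0.37, 0.603]
contact_force: [0.8, -2.3, 6.1]
gripper_width: 11.5
```

Emit:
{"method": "arm_command", "body": {
  "increments": [
    [[0,0,-6],[0,0,0],0.95],
    [[0,0,-12],[0,0,0],0.95],
    [[0,0,-18],[0,0,0],0.95],
    [[0,0,-25],[0,0,0],0.95],
    [[0,0,-31],[0,0,0],0.95]
  ]
}}

```text
clock: 21.0
position: [498.1, -33.2, 65.3]
ee_rot: [-0.202, 0.677, 0.194, 0.681]
contact_force: [2.5, -4.6, -0.0]
gripper_width: 11.6
```

Emit:
{"method": "arm_command", "body": {
  "increments": [
    [[0,0,-6],[0,0,0],0.95],
    [[0,0,-12],[0,0,0],0.95],
    [[0,0,-18],[0,0,0],0.95],
    [[0,0,-25],[0,0,0],0.95],
    [[0,0,-30],[0,0,0],0.95]
  ]
}}

```text
clock: 21.5
position: [498.3, -33.9, 65.2]
ee_rot: [-0.019, 0.706, 0.01, 0.708]
contact_force: [1.8, -4.8, 0.0]
gripper_width: 11.6
```

```bash
python3 - <<'E'
from h import *
s=readout.read_state(); y=Rotation.from_quat(s["ee_rot"]).as_matrix()[:,1]; print(s["position"],np.degrees(np.arctan2(y[1],y[0])),s["contact_force"],s["wrist_torque"],s["gripper_width"])
E
```

```text
[498.27717283 -33.86064541  65.24565715] 92.33505643993955 [ 1.8418434  -4.76451268  0.02755729] [-1.18572442 -0.56573834  0.34123166] 11.596526614391319
```

Emit:
{"method": "arm_command", "body": {
  "increments": [
    [[0,0,2],[0,0,0],0.9],
    [[0,0,2],[0,0,0],0.7],
    [[0,0,2],[0,0,0],0.55],
    [[0,0,2],[0,0,0],0.5],
    [[0,0,2],[0,0,15],0.5]
  ]
}}

```text
clock: 22.0
position: [496.5, -34.1, 78.7]
ee_rot: [-0.031, 0.707, 0.022, 0.706]
contact_force: [-0.1, -0.7, 0.4]
gripper_width: 42.9
```

Emit:
{"method": "arm_command", "body": {
  "increments": [
    [[0,0,0],[0,0,40],0.5],
    [[0,0,0],[0,0,80],0.5],
    [[0,0,0],[-40,-40,110],0.5],
    [[0,0,0],[-80,-80,120],0.5],
    [[0,0,0],[-100,-130,120],0.5]
  ]
}}

```text
clock: 22.5
position: [406.2, -143.9, 198.8]
ee_rot: [-0.032, 0.706, 0.023, 0.707]
contact_force: [0.8, -1.7, 0.2]
gripper_width: 42.7
```

Emit:
{"method": "arm_command", "body": {
  "increments": [
    [[0,0,0],[0,-40,0],0.5],
    [[0,0,0],[0,-80,0],0.5],
    [[0,0,0],[0,-80,0],0.5],
    [[0,0,0],[0,-80,0],0.5],
    [[0,0,0],[0,-80,0],0.5]
  ]
}}

```text
clock: 23.0
position: [406.0, -223.2, 198.6]
ee_rot: [-0.032, 0.706, 0.023, 0.707]
contact_force: [0.0, 0.3, 0.3]
gripper_width: 42.4
```

```bash
python3 - <<'E'
from h import *
s=readout.read_state(); print(s["clock"],s["position"])
C=dict(pan=(93,112,84,102),pot=(65,156,57,70),tub=(33,184,20,42))
O=[]
for n in("top","side"):
    im,d=imaging.get_image(n);P=cloud(n,d); rr=np.hypot(P[...,0]-657,P[...,1]+20)
    for k,(R,z,a,b) in C.items():
        p=P[(rr>a)&(rr<b)&(abs(P[...,2]-z)<9)]; print(n,k,len(p),circ(p) if len(p)>20 else "",np.percentile(p[:,2],[50,90]).round(1) if len(p) else "")
    p,mm=rim(n,P,(496,-33),50,70,95); print(n,"wing",cv2.minAreaRect(p[:,:2].astype(np.float32)))
    # movement of other things: depth change vs start
    P0=cloud(n,np.load(f"{n}0.npz")["d"])
    O.append(cv2.resize(im[120:360,120:420] if n=="top" else im[120:360,240:480],(400,400)))
cv2.imwrite("pics/final.png",np.hstack(O))
E
```

```text
23.0 [ 405.99831801 -223.23048843  198.61437622]
top pan 583 [656.9 -21.6  93.3   1.2 485. ] [111.8 115.5]
top pot 366 [654.8 -23.3  64.4   1.1 344. ] [155.9 159.3]
top tub 189 [650.8 -26.4  32.7   1.2 173. ] [183.8 186.9]
top wing ((510.9244689941406, -34.395957946777344), (23.360532760620117, 12.722814559936523), 2.613894462585449)
side pan 264 [658.9 -16.9  93.    1.2 201. ] [110.  113.9]
side pot 210 [656.4 -18.7  64.2   1.1 166. ] [153.4 157.3]
side tub 153 [652.5 -22.9  32.8   1.1 105. ] [181.3 184.4]
side wing ((496.95843505859375, -30.70632553100586), (57.07786178588867, 19.308366775512695), 6.859285354614258)
```

View pics/final.png

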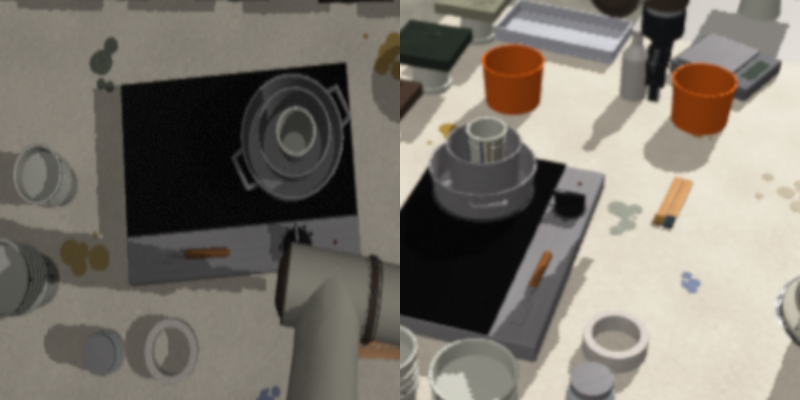

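The final views show the nested stack over the ring. The wing sits at 3–7° against the hob's x axis at 5.3°, and the other things in view are undisturbed. The gripper is clear, so I'm handing in.

```bash
python3 -c "
from bench import arm; print(arm.job_done())"
```

```text
the job is handed in; nothing more can be done
None
```

The warming bath is set up and the job is handed in at about 23 s of the 72 s allowed; the hand-in gives no verdict.

I dragged the pan along the glass by its wall to the ring. The pot was then lowered into the pan and the tub into the pot. Last, I turned the dial 60° clockwise, from the first click to the third.

**Last checks, from both cameras:**
- **Pan:** its centre is within about 3 mm of the ring, with the rim at about 112 mm, so it sits flat on the glass.
- **Pot:** it is about 3 mm off the pan's centre, with the rim at about 156 mm, so it stands on the pan's bottom. The rim heights measured level after placing.
- **Tub:** it is about 5 mm off the pot's centre, with the rim at about 184 mm, so it stands on the pot's bottom.
- **Dial:** the wing lies at 2.6° (top view, partly hidden by the arm) and 6.9° (side view), against the hob's x axis at 5.3°. Both readings are inside the ±8.6° allowed.

**What disagreed or went wrong on the way:**
- **Cameras:** the two views differ from each other by about 2–5 mm; I averaged them or compared positions within one view.
- **Pan drag:** the pan lagged about 20 mm in the grip on the first drag, and a second measured push corrected it.
- **Tilt in the grip:** the pot and tub hung about 2–3° off upright while carried, and were let go only after touching down. I did not measure the tub's tilt after release; it looks upright and its rim height fits.
- **Other things:** I checked these only by eye, in the final pictures. The sticks were hidden by the arm in the top view.

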